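# Angle the side wing of the vanity mirror

### The arm

A 6-joint arm with a two-finger parallel gripper is mounted at the origin on the work surface. World frame = base frame: x ahead of the robot, y to its left, z up, the work surface at z = 0. Lengths are in m, angles in rad, forces in N, time in s.
With the tool pointing down it reaches from about 0.4 to 0.825 m from the base axis. Payload 7 kg.
Tool frame: the origin (TCP) lies midway between the tips of the shut fingers; the grasp point (between the pads) lies hold_point_z behind it (hold_point_z is the distance from the TCP to the grasp point, in m); z points along the fingers, y is the line along which they close (so a half turn about z gives the same grasp; the last joint's range is limited). The gripper opens to 88 mm and grips with 3 to 60 N. Pads are 19 mm wide; open, the fingers measure 130 mm over their backs; the gripper's body (78 mm by 193 mm) begins 47 mm behind the grasp point.
Start: joints at [-0.889, 0.359, 0.012, 0, -1.224, -0.288], TCP at [0.259, -0.623, 0.227] pointing down, gripper open.
Joint ranges: [-3.07, 3.07], [-1.43, 2.12], [-1.02, 1.25], [-3.03, 1.67], [-3.05, -0], [-3.03, 3.03]. Speed limits (rad/s): [2.39, 2.39, 3.01, 3.14, 3.14, 3.14].

### API

Orientations are given as [roll, pitch, yaw] about the fixed x, y, z axes, in that order (R = Rz(yaw) Ry(pitch) Rx(roll)).
In Python, from station import * gives the robot as it stands.
- The arm moves only by the tool apply_moves, never from a script. Its argument "steps" is a list of rows, each an object with "translation": the shift along the world's x, y, z scaled (see below), a list of three; "rotation": the turn, a rotation vector about the world's x, y, z scaled (see below), a list of three. A call has exactly 10 rows; each row is the pose to reach, as a shift and turn from the pose commanded when the call began; what a row does not reach only later rows make up. The controller multiplies each number of a shift by 250 mm and each number of a turn by 30 degrees. A row lasts 1/12 s, in which the tool goes at most 41.7 mm and 7.16 degrees, less where a joint would pass 70% of its speed; a pose out of reach is approached as far as the arm can. A call with a number of a shift or a turn outside -1 to 1 is refused whole. A call with a gripper value outside its range is refused whole. "jaw" is the closure, from -1 (fully open) to 1 (shut), so that 0 is half open, set as the call begins (left out, the last holds). The fingers move at their own pace and stop on an object; "newtons" is the grip in N (left out, the last holds). Time passes only in rows, so rows that repeat a pose let the fingers close, or fill a call up. It gives the time, the measured TCP pose, the force, the opening and the grip force at its end, in the units of the state.
- get_state(): the state, without advancing time (a new reading comes with each control period).
- grab_frame(name): name is "scene" or "side" or "wrist"; returns the picture (400x640x3 uint8, blue, green, red); there is no depth.
- camera_model(name): a dict with "fx", "fy", "cx", "cy" (pixels), "xyz" and "rotation" of the camera in the world. Camera axes: x right, y down, z forward; pixel columns grow to the right and rows downward; lengths in m; the calibration is good to about 2 mm. A picture is of the moment at which its call begins: read the wrist's pose just before it. camera_model takes no time and is no camera call; for the wrist camera it gives the pose at the moment of the call.
- job_done(): hands the job in; it is judged then, once.
The state is a dict: "t": time; "q": joint angles; "qd": joint speeds; "joint_efforts": joint torques, N m; "eef_pos": TCP position; "ee_rot": TCP orientation; "force": force on the tool from outside, world axes, zero at the start; "moment": the same for the moment, N m; "width": finger opening in m; "gripper_force": force on a finger pad.
Only numpy, scipy, OpenCV 4.12 (cv2) and the standard library are available. Lean on these libraries where they do the work, as an engineer would, in place of code of your own. Each camera call takes 0.05 s, during which the arm holds its last target. There are 200 camera calls.

### The job

On the counter stands a three-panel vanity mirror with both side wings folded forward. Swing out the wing on the flower vase's side until it is angled forward 45 degrees from the line of the middle panel (half-way between flat and square), and let go so that it stays there by itself. Leave the other wing and the vase as they are.

Things in the scene. Friction and masses are not known exactly. Their poses are not given: they have to be found in the camera images.
- mirror: three-panel mirror, pale wood frames; stand and middle panel are fixed. Origin on the counter under the middle panel's centre; x out of its back, y along the panel to the robot's left, z up; the glass faces -x, to the robot. All panels 12 mm thick, top 255 mm, lower edge 35 mm above the counter. Upright wing hinges at y = +120 (left) and -120 mm (right), x = 0. A wing swings only from flat (in line) towards -x, to 120 degrees.
- left_wing_top (a point): point on the left wing's top edge (255 mm high), mid-thickness, 110 mm out from its hinge axis; y points along the wing away from the hinge, z up. The wing ends 150 mm from the hinge; its top is clear, can be pinched from above. Starts 74 to 115 degrees forward of flat (90 = square to the middle panel). Friction hinge, 0.25 N m (2 to 3 N here), no spring: stays where left.
- right_wing_top (a point): the same point on the right wing's top edge (255 mm high), mid-thickness, 110 mm out from its own hinge axis; here y points along the wing towards the hinge, z up. The mirror image of the left wing: same size, same stiffness and same range of starts (each wing at its own angle).
- vase_mid (a point): round white vase with yellow flowers, standing loose on the counter beyond one end of the mirror, 340 to 580 mm from its middle, at either end (a soap dispenser is at the other). 88 mm at its widest, 100 mm tall, flowers to about 210 mm. The point is on its axis, 50 mm above the counter.

How it is judged:
At the end, for the whole second after the job is handed in: The wing on the vase's side is angled forward 45 degrees (give or take 10) from the line of the middle panel, and stays so for a second after being let go (((y of vase_mid in the frame of mirror above 0 m and angle between the y axis of left_wing_top and the y axis of mirror, either way round between 0.611 and 0.96 rad) or (y of vase_mid in the frame of mirror below 0 m and angle between the y axis of right_wing_top and the y axis of mirror, either way round between 0.611 and 0.96 rad))); the robot touches nothing.
It fails at once if the wing on the other side from the vase is swung (its top point moved more than 25 mm) ((y of vase_mid in the frame of mirror above 0 m and distance of right_wing_top from where it was at the start of the episode above 0.025 m) or (y of vase_mid in the frame of mirror below 0 m and distance of left_wing_top from where it was at the start of the episode above 0.025 m)).
It fails at once if the vase is moved more than 25 mm or knocked over (distance of vase_mid from where it was at the start of the episode above 0.025 m or angle between vase_mid's own z axis and vertical above 0.4 rad).
It also fails if it takes over 35 s, if anything falls off the work surface, if the arm or the gripper's body presses on something with over 40 N, if the wrist force passes 120 N, or if a joint passes its speed limit or range.

## Working session

There is one attempt and no reset: what is moved stays moved. The work goes in short steps, Python scripts to look and compute and a tool call to move; the robot and the scene stay as the last step left them, time stands still between calls to the robot, and variables do not carry over. Pictures are saved under pics/ and viewed, at most 10 in all, crops included, and the job is handed in when it is done.

Besides the shell and the picture viewer there is one more tool, called as a command line: name --argument value ..., lists and objects as JSON in quotes. apply_moves: Moves the arm, as the interface text tells. Shifts and turns lie within -1 to 1; 1 stands for 250 mm of shift or 30 degrees of turn. Its arguments: {"type":"object","properties":{"steps":{"type":"array"},"jaw":{"type":"number"},"newtons":{"type":"number"}},"required":["steps"]}

```bash
ls; mkdir -p pics; python3 - <<'E'
from station import *
import cv2,numpy as np
s=get_state();print(s)
for n in("scene","side"):
    cv2.imwrite(f"pics/{n}0.png",grab_frame(n));c=camera_model(n);print(n,c)
E
```

```text
pics
{'t': 0.0, 'q': array([-8.88901531e-01,  3.59406198e-01,  1.10754695e-02, -3.34604971e-04,
       -1.22414553e+00, -2.88135345e-01]), 'qd': array([ 5.15577805e-05, -1.20364239e-03,  7.73091846e-04,  1.49746279e-03,
       -3.27219186e-05, -1.61680336e-03]), 'joint_efforts': array([-8.32329042e-04, -5.82718527e+01,  2.93058944e+01,  6.99724227e+00,
        6.99079319e-03, -8.41330666e-05]), 'eef_pos': array([ 0.25877194, -0.6228907 ,  0.22562026]), 'ee_rot': array([ 3.13989259e+00, -1.75837118e-04, -2.74794700e+00]), 'force': array([-0.33758674,  0.05106602, -0.83341143]), 'moment': array([-0.07186332, -0.00737819, -0.00028376]), 'gripper_force': 0.0, 'width': 0.08771372033672861}
scene {'fx': 392.0351446805481, 'fy': 392.0351446805481, 'cx': 321.57832418591437, 'cy': 197.7984041001316, 'xyz': array([1.10439407, 0.43924401, 1.14702488]), 'rotation': array([-2.54761594,  0.00654678,  2.32828517])}
side {'fx': 444.35530285967985, 'fy': 444.35530285967985, 'cx': 315.5591771731157, 'cy': 205.9909567252737, 'xyz': array([0.1048363 , 0.71726947, 0.98240292]), 'rotation': array([-2.31648945e+00,  1.63419536e-03, -2.51369661e+00])}
```

View pics/scene0.png

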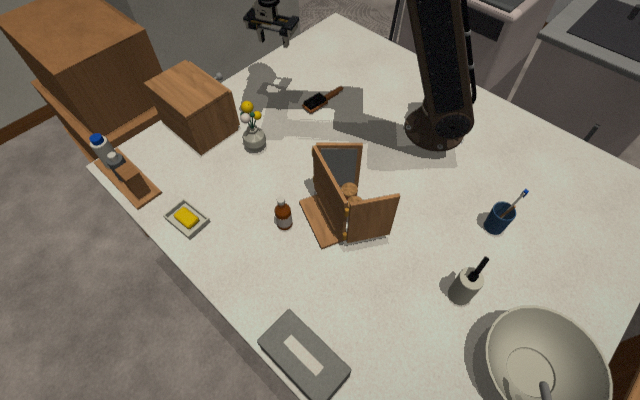

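View pics/side0.png

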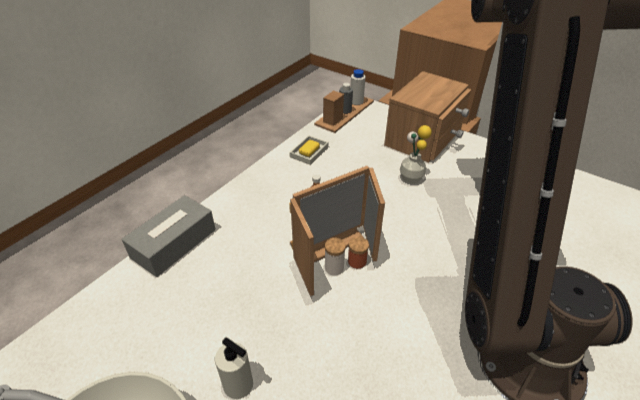

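Scene: mirror at about (345,200), vase at (255,138), which is on the robot's right, so the right wing is the target. The dispenser is at (465,285). Next I zoom in on the top edges.

```bash
python3 - <<'E'
import cv2,numpy as np
a=cv2.imread("pics/scene0.png")[130:250,290:410];b=cv2.imread("pics/side0.png")[160:300,270:410]
a=cv2.resize(a,(600,600),interpolation=2);cv2.imwrite("pics/a.png",a)
b=cv2.resize(b,(560,560),interpolation=2);cv2.imwrite("pics/b.png",b)
E
```

```text
(no output)
```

View pics/a.png

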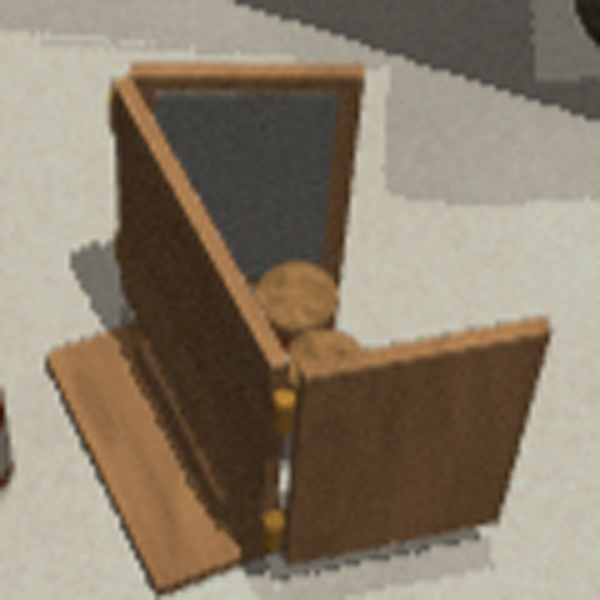

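View pics/b.png

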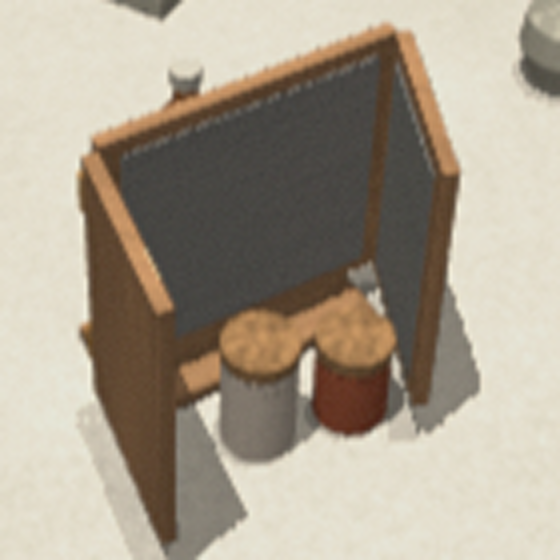

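Crop a (scale 5, offset 290,130) puts the middle top edge at (122,83)-(282,362), the right wing top at (132,70)-(362,72) and the left wing top at (303,372)-(548,325). Crop b (scale 4, offset 270,160) puts the middle at (97,140)-(392,30), the right wing at (403,38)-(450,172) and the left wing at (93,160)-(165,308). Two jars stand in front of the mirror.

```bash
cat > h.py <<'E'
from station import *
import numpy as np
from scipy.spatial.transform import Rotation as R
def cast(n,px,z):
    c=camera_model(n) if isinstance(n,str) else n
    d=R.from_euler('xyz',c['rotation']).apply([[(u-c['cx'])/c['fx'],(v-c['cy'])/c['fy'],1] for u,v in px])
    o=np.array(c['xyz']);return o+d*((z-o[2])/d[:,2])[:,None]
E
python3 - <<'E'
from h import *
np.set_printoptions(precision=4,suppress=True)
A=np.array([[122,83],[282,362],[132,70],[362,72],[303,372],[548,325]])/5+[290,130]
B=np.array([[392,30],[97,140],[403,38],[450,172],[93,160],[165,308]])/4+[270,160]
for n,P in(("scene",A),("side",B)):
    p=cast(n,P,.255)[:,:2];print(n);print(p)
    for i in(0,2,4):
        d=p[i+1]-p[i];print(np.hypot(*d),np.degrees(np.arctan2(d[1],d[0])))
print(cast("scene",[(255,141)],.05),cast("side",[(413,168)],.05))
# jars tops ~ 0.1
print(cast("scene",[(290+297/5,130+298/5),(290+325/5,130+350/5)],.1),cast("side",[(270+353/4,160+345/4),(270+260/4,160+345/4)],.1))
E
```

```text
scene
[[ 0.5503 -0.1225]
 [ 0.6355  0.0808]
 [ 0.5387 -0.1254]
 [ 0.4449 -0.0227]
 [ 0.6326  0.0934]
 [ 0.517   0.1715]]
0.22043502610959523 67.27167884148945
0.13902301957991858 132.40263708659683
0.1395147861250107 145.95012641929813
side
[[ 0.5441 -0.1234]
 [ 0.6349  0.0791]
 [ 0.5337 -0.1202]
 [ 0.443  -0.0234]
 [ 0.6254  0.0951]
 [ 0.5161  0.1692]]
0.2218780406763307 65.84193344281395
0.13273369483768266 133.1289254837837
0.13211465323002586 145.8731211839569
[[ 0.5551 -0.4336  0.05  ]] [[ 0.5422 -0.4477  0.05  ]]
[[ 0.5097 -0.0075  0.1   ]
 [ 0.5282  0.0325  0.1   ]] [[0.4822 0.0062 0.1   ]
 [0.5324 0.0425 0.1   ]]
```

Right wing is about 114° forward, with the hinge near (0.543,-0.132). Plan: pinch it at (0.469,-0.051) with tool y at 42.6°, which is a turn of about -70°. I go up and across first.

apply_moves --steps '[{"translation":[0,0,0.1],"rotation":[0,0,-0.05]},{"translation":[0,0.05,0.25],"rotation":[0,0,-0.12]},{"translation":[0.03,0.15,0.4],"rotation":[0,0,-0.2]},{"translation":[0.07,0.25,0.54],"rotation":[0,0,-0.3]},{"translation":[0.12,0.36,0.58],"rotation":[0,0,-0.4]},{"translation":[0.17,0.47,0.6],"rotation":[0,0,-0.5]},{"translation":[0.22,0.58,0.6],"rotation":[0,0,-0.6]},{"translation":[0.26,0.68,0.6],"rotation":[0,0,-0.7]},{"translation":[0.29,0.76,0.6],"rotation":[0,0,-0.78]},{"translation":[0.3,0.8,0.6],"rotation":[0,0,-0.8]}]' --jaw -1

```text
t: 0.93
eef_pos: [0.3346, -0.4211, 0.3766]
ee_rot: [3.141, 0.001, 3.115]
force: [-0.6, 0.2, 0.2]
width: 0.0877
gripper_force: 0.0
```

```bash
python3 - <<'E'
import station
print([k for k in dir(station) if k[0]!='_'],getattr(station,'hold_point_z',None),station.get_state().get('hold_point_z'))
print(station.get_state()['q'])
E
```

```text
['Unreachable', 'camera_model', 'get_state', 'grab_frame', 'hold_point_z', 'job_done'] 0.0188 None
[-5.35243703e-01  6.82143923e-02 -2.72927333e-02 -6.37567263e-04
 -1.47503123e+00 -1.06164486e+00]
```

apply_moves --steps '[{"translation":[0.02,0.05,0],"rotation":[0,0,-0.05]},{"translation":[0.05,0.13,0],"rotation":[0,0,-0.13]},{"translation":[0.08,0.21,0],"rotation":[0,0,-0.22]},{"translation":[0.11,0.29,0],"rotation":[0,0,-0.31]},{"translation":[0.14,0.37,0],"rotation":[0,0,-0.4]},{"translation":[0.17,0.45,0],"rotation":[0,0,-0.48]},{"translation":[0.2,0.53,0],"rotation":[0,0,-0.57]},{"translation":[0.23,0.61,0],"rotation":[0,0,-0.66]},{"translation":[0.26,0.69,0],"rotation":[0,0,-0.74]},{"translation":[0.28,0.75,0],"rotation":[0,0,-0.8]}]'

```text
t: 1.77
eef_pos: [0.4042, -0.2344, 0.3763]
ee_rot: [3.141, -0.0, 2.696]
force: [0.8, -0.3, -0.7]
width: 0.0876
gripper_force: 0.0
```

apply_moves --steps '[{"translation":[0.03,0.08,0],"rotation":[0,0,-0.09]},{"translation":[0.06,0.17,0],"rotation":[0,0,-0.18]},{"translation":[0.1,0.27,0],"rotation":[0,0,-0.27]},{"translation":[0.13,0.37,0],"rotation":[0,0,-0.36]},{"translation":[0.16,0.47,0],"rotation":[0,0,-0.45]},{"translation":[0.19,0.56,0],"rotation":[0,0,-0.54]},{"translation":[0.22,0.64,0],"rotation":[0,0,-0.62]},{"translation":[0.24,0.7,0],"rotation":[0,0,-0.68]},{"translation":[0.26,0.74,0],"rotation":[0,0,-0.73]},{"translation":[0.26,0.74,0],"rotation":[0,0,-0.73]}]'

```text
t: 2.6
eef_pos: [0.4694, -0.0492, 0.376]
ee_rot: [-3.141, -0.001, 2.316]
force: [0.1, -0.2, 0.5]
width: 0.0879
gripper_force: 0.0
```

```bash
python3 - <<'E'
from h import *
import cv2
s=get_state();print(s['eef_pos'],np.degrees(s['ee_rot']))
c=camera_model('wrist');im=grab_frame('wrist');cv2.imwrite('pics/w1.png',im);np.save('w1.npy',c)
E
```

```text
[ 0.46941389 -0.04922479  0.37597331] [-1.79968540e+02 -4.17416187e-02  1.32688466e+02]
```

View pics/w1.png

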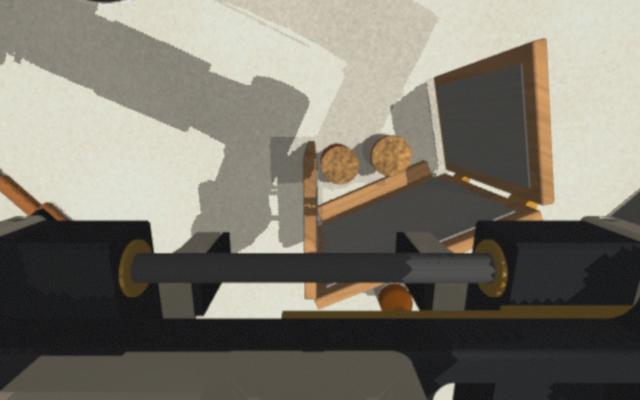

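The wrist view shows the right wing's top edge vertical at column ~310, rows 143-297, lying between the fingers and aligned with the tool. I cast it to check the centring.

```bash
python3 - <<'E'
from h import *
c=np.load('w1.npy',allow_pickle=True).item()
p=cast(c,[(310,143),(310,230),(311,297)],.255)[:,:2];print(p)
d=p[2]-p[0];print(np.hypot(*d),np.degrees(np.arctan2(*-d[::-1])))
t=np.array([.4694,-.0492]);u=-d/np.hypot(*d);n=np.array([-u[1],u[0]]);print('tcp rel tip: along',(t-p[0])@u,'across',(t-p[0])@n,n)
E
```

```text
[[ 0.43643224 -0.01752399]
 [ 0.49011862 -0.07613636]
 [ 0.53775621 -0.12669267]]
0.14894410620584903 132.86567090931524
tcp rel tip: along -0.04564431826434076 across -0.0026151240972396884 [-0.73295063 -0.68028184]
```

apply_moves --steps '[{"translation":[-0.008,-0.007,-0.05],"rotation":[0,0,0]},{"translation":[-0.008,-0.007,-0.13],"rotation":[0,0,0]},{"translation":[-0.008,-0.007,-0.21],"rotation":[0,0,0]},{"translation":[-0.008,-0.007,-0.29],"rotation":[0,0,0]},{"translation":[-0.008,-0.007,-0.37],"rotation":[0,0,0]},{"translation":[-0.008,-0.007,-0.45],"rotation":[0,0,0]},{"translation":[-0.008,-0.007,-0.52],"rotation":[0,0,0]},{"translation":[-0.008,-0.007,-0.57],"rotation":[0,0,0]},{"translation":[-0.008,-0.007,-0.61],"rotation":[0,0,0]},{"translation":[-0.008,-0.007,-0.62],"rotation":[0,0,0]}]'

```text
t: 3.48
eef_pos: [0.4659, -0.0532, 0.22]
ee_rot: [-3.14, -0.001, 2.315]
force: [0.2, -0.3, -0.8]
width: 0.0875
gripper_force: 0.0
```

apply_moves --steps '[{"translation":[0,0,0],"rotation":[0,0,0]},{"translation":[0,0,0],"rotation":[0,0,0]},{"translation":[0,0,0],"rotation":[0,0,0]},{"translation":[0,0,0],"rotation":[0,0,0]},{"translation":[0,0,0],"rotation":[0,0,0]},{"translation":[0,0,0],"rotation":[0,0,0]},{"translation":[0,0,0],"rotation":[0,0,0]},{"translation":[0,0,0],"rotation":[0,0,0]},{"translation":[0,0,0],"rotation":[0,0,0]},{"translation":[0,0,0],"rotation":[0,0,0]}]' --jaw 1 --newtons 15

```text
t: 4.32
eef_pos: [0.467, -0.0526, 0.2216]
ee_rot: [3.142, -0.0, 2.315]
force: [0.3, 0.2, -0.7]
width: 0.0262
gripper_force: 0.0
```

apply_moves --steps '[{"translation":[0,0,0],"rotation":[0,0,0]},{"translation":[0,0,0],"rotation":[0,0,0]},{"translation":[0,0,0],"rotation":[0,0,0]},{"translation":[0,0,0],"rotation":[0,0,0]},{"translation":[0,0,0],"rotation":[0,0,0]},{"translation":[0,0,0],"rotation":[0,0,0]},{"translation":[0,0,0],"rotation":[0,0,0]},{"translation":[0,0,0],"rotation":[0,0,0]},{"translation":[0,0,0],"rotation":[0,0,0]},{"translation":[0,0,0],"rotation":[0,0,0]}]'

```text
t: 5.15
eef_pos: [0.4671, -0.0524, 0.2215]
ee_rot: [3.141, -0.0, 2.315]
force: [0.8, 1.5, -0.9]
width: 0.0118
gripper_force: 15.0
```

```bash
python3 - <<'E'
from h import *
s=get_state();print(s['eef_pos'],s['width'],s['gripper_force'],s['force'],np.degrees(s['ee_rot'][2]))
h=np.array([.541,-.1296]);v=np.array([.467,-.0526])-h
prev=0
for tot in (23,46,69):
    a0=np.radians(prev);b=[]
    for k in range(1,11):
        a=np.radians(prev+(tot-prev)*min(k/9,1))
        f=lambda t:np.array([[np.cos(t),-np.sin(t)],[np.sin(t),np.cos(t)]])@v
        b.append(np.r_[(f(a)-f(a0))/.25,np.degrees(a-a0)/30])
    print(np.round(b,3).tolist());prev=tot
E
```

```text
[ 0.46706355 -0.05244364  0.2215432 ] 0.011835526296801822 15.01115083694458 [ 0.84617462  1.47593002 -0.94304131] 132.66579699945714
[[-0.013, -0.014, 0.085], [-0.026, -0.028, 0.17], [-0.038, -0.042, 0.256], [-0.05, -0.057, 0.341], [-0.061, -0.073, 0.426], [-0.071, -0.089, 0.511], [-0.08, -0.106, 0.596], [-0.089, -0.123, 0.681], [-0.097, -0.14, 0.767], [-0.097, -0.14, 0.767]]
[[-0.007, -0.018, 0.085], [-0.013, -0.036, 0.17], [-0.019, -0.054, 0.256], [-0.024, -0.072, 0.341], [-0.027, -0.091, 0.426], [-0.03, -0.11, 0.511], [-0.033, -0.129, 0.596], [-0.034, -0.148, 0.681], [-0.034, -0.167, 0.767], [-0.034, -0.167, 0.767]]
[[0.0, -0.019, 0.085], [0.002, -0.038, 0.17], [0.004, -0.057, 0.256], [0.007, -0.076, 0.341], [0.01, -0.095, 0.426], [0.015, -0.113, 0.511], [0.02, -0.131, 0.596], [0.027, -0.149, 0.681], [0.034, -0.167, 0.767], [0.034, -0.167, 0.767]]
```

Gripped at 11.8 mm. I swing along the arc in three calls.

apply_moves --steps '[{"translation":[-0.013,-0.014,0],"rotation":[0,0,0.085]},{"translation":[-0.026,-0.028,0],"rotation":[0,0,0.17]},{"translation":[-0.038,-0.042,0],"rotation":[0,0,0.255]},{"translation":[-0.05,-0.057,0],"rotation":[0,0,0.34]},{"translation":[-0.061,-0.073,0],"rotation":[0,0,0.425]},{"translation":[-0.071,-0.089,0],"rotation":[0,0,0.51]},{"translation":[-0.08,-0.106,0],"rotation":[0,0,0.595]},{"translation":[-0.089,-0.123,0],"rotation":[0,0,0.68]},{"translation":[-0.097,-0.14,0],"rotation":[0,0,0.767]},{"translation":[-0.097,-0.14,0],"rotation":[0,0,0.767]}]'

```text
t: 5.98
eef_pos: [0.4414, -0.0884, 0.2215]
ee_rot: [-3.14, -0.001, 2.718]
force: [-5.0, -1.1, 2.4]
width: 0.012
gripper_force: 15.0
```

apply_moves --steps '[{"translation":[-0.007,-0.018,0],"rotation":[0,0,0.085]},{"translation":[-0.013,-0.036,0],"rotation":[0,0,0.17]},{"translation":[-0.019,-0.054,0],"rotation":[0,0,0.255]},{"translation":[-0.024,-0.072,0],"rotation":[0,0,0.34]},{"translation":[-0.027,-0.091,0],"rotation":[0,0,0.425]},{"translation":[-0.03,-0.11,0],"rotation":[0,0,0.51]},{"translation":[-0.033,-0.129,0],"rotation":[0,0,0.595]},{"translation":[-0.034,-0.148,0],"rotation":[0,0,0.68]},{"translation":[-0.034,-0.167,0],"rotation":[0,0,0.767]},{"translation":[-0.034,-0.167,0],"rotation":[0,0,0.767]}]'

```text
t: 6.82
eef_pos: [0.4316, -0.1307, 0.2215]
ee_rot: [-3.14, -0.005, 3.118]
force: [-9.7, -4.0, 7.2]
width: 0.012
gripper_force: 15.1
```

apply_moves --steps '[{"translation":[0,-0.019,0],"rotation":[0,0,0.085]},{"translation":[0.002,-0.038,0],"rotation":[0,0,0.17]},{"translation":[0.004,-0.057,0],"rotation":[0,0,0.255]},{"translation":[0.007,-0.076,0],"rotation":[0,0,0.34]},{"translation":[0.01,-0.095,0],"rotation":[0,0,0.425]},{"translation":[0.015,-0.113,0],"rotation":[0,0,0.51]},{"translation":[0.02,-0.131,0],"rotation":[0,0,0.595]},{"translation":[0.027,-0.149,0],"rotation":[0,0,0.68]},{"translation":[0.034,-0.167,0],"rotation":[0,0,0.767]},{"translation":[0.034,-0.167,0],"rotation":[0,0,0.767]}]'

```text
t: 7.65
eef_pos: [0.4386, -0.1735, 0.2214]
ee_rot: [3.141, -0.009, -2.763]
force: [-13.9, -8.8, 7.1]
width: 0.0122
gripper_force: 15.0
```

Tool yaw now gives the wing at about 45°. I release and lift.

apply_moves --steps '[{"translation":[0,0,0],"rotation":[0,0,0]},{"translation":[0,0,0],"rotation":[0,0,0]},{"translation":[0,0,0],"rotation":[0,0,0]},{"translation":[0,0,0],"rotation":[0,0,0]},{"translation":[0,0,0],"rotation":[0,0,0]},{"translation":[0,0,0],"rotation":[0,0,0]},{"translation":[0,0,0],"rotation":[0,0,0]},{"translation":[0,0,0],"rotation":[0,0,0]},{"translation":[0,0,0],"rotation":[0,0,0]},{"translation":[0,0,0],"rotation":[0,0,0]}]' --jaw -0.2

```text
t: 8.48
eef_pos: [0.4427, -0.171, 0.2216]
ee_rot: [3.142, 0.0, -2.763]
force: [-0.1, -0.0, 0.2]
width: 0.0528
gripper_force: 0.0
```

apply_moves --steps '[{"translation":[0,0,0.04],"rotation":[0,0,0]},{"translation":[0,0,0.1],"rotation":[0,0,0]},{"translation":[0,0,0.18],"rotation":[0,0,0]},{"translation":[0,0,0.26],"rotation":[0,0,0]},{"translation":[0,0,0.34],"rotation":[0,0,0]},{"translation":[0,0,0.42],"rotation":[0,0,0]},{"translation":[0,0,0.5],"rotation":[0,0,0]},{"translation":[0,0,0.56],"rotation":[0,0,0]},{"translation":[0,0,0.6],"rotation":[0,0,0]},{"translation":[0,0,0.6],"rotation":[0,0,0]}]'

```text
t: 9.32
eef_pos: [0.4434, -0.1714, 0.3742]
ee_rot: [-3.14, 0.003, -2.763]
force: [0.8, 0.2, 1.3]
width: 0.0527
gripper_force: 0.0
```

```bash
python3 - <<'E'
from h import *
import cv2
np.save('w2.npy',camera_model('wrist'));cv2.imwrite('pics/w2.png',grab_frame('wrist'))
E
```

```text
(no output)
```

View pics/w2.png

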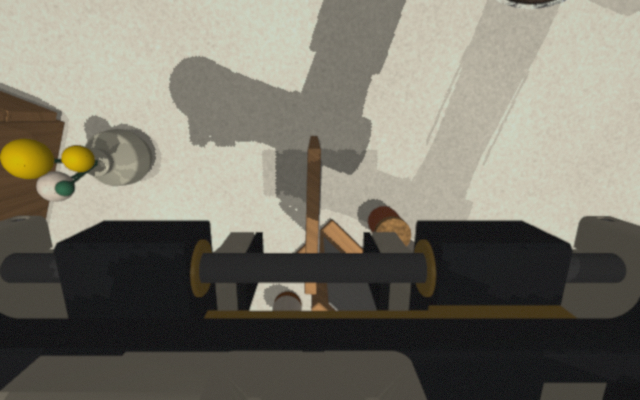

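The wing's top edge runs from (314,138) to about (310,292), still in line with the tool. The vase stands upright at (120,155). I check the angle by ray and look at the scene view.

```bash
python3 - <<'E'
from h import *
import cv2
c=np.load('w2.npy',allow_pickle=True).item()
p=cast(c,[(314,140),(310,292)],.255);d=p[0]-p[1];print(p,np.degrees(np.arctan2(d[1],d[0]))%360,'target 201.6')
im=grab_frame('side');cv2.imwrite('pics/s2.png',im)
E
```

```text
[[ 0.39803636 -0.19013782  0.255     ]
 [ 0.53445511 -0.14009921  0.255     ]] 200.14311707987343 target 201.6
```

View pics/s2.png

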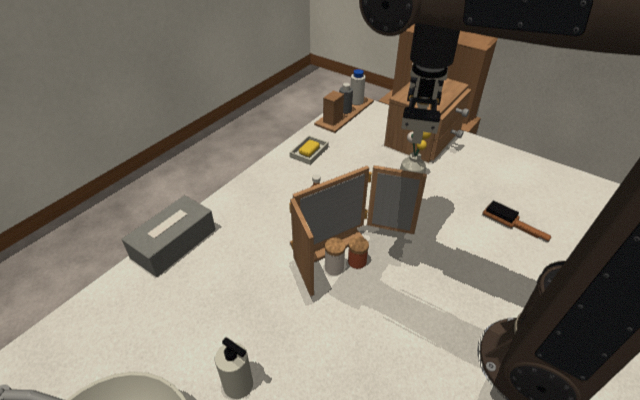

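The side view shows the right wing swung out from (368,172) to (424,172). The left wing at (303,250) and the vase at (413,165) are unchanged, and the gripper is clear. Forward angle is about 46°, so I hand in.

```bash
python3 -c "
from station import *
print(job_done())"
```

```text
the job is handed in; nothing more can be done
None
```

I swung the right wing (the vase's side) out to about 46° forward and let go; it was still there on the last look, with the other wing and the vase apparently unmoved, and the job is handed in (no verdict was shown).

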